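Advance the column selector by four clicks

TASK

Switch the column-selector valve with the blue fin four columns on: with a fingertip, not pinching it, push the fin gently round clockwise, seen from above, through exactly four clicks, without first turning it the wrong way and without going past the fourth, and leave the dial resting in that fourth click stop with the robot clear of it. Do not turn the other valve's grey dial, and leave the vials and bottles where they stand.

Things in the scene. Friction and masses are not known exactly. Their poses are not given: they have to be found in the camera images.
- dial (a joint): Angle (rad) of the blue-finned dial: 0 at the start (pointer at the red mark), growing clockwise seen from above. Click stops every 30 deg (0.5236 rad). Resistance is greatest about 7 deg past a stop and gone at 15 deg; beyond about 17 deg the dial snaps on by itself into the next stop, ahead of the finger, and stays. A click takes 3 to 6 N sideways at 32 mm from the axis.
- valve: Fixed target valve: white case 210 x 160 x 55 mm. Origin on the bench, x axis from dark front panel to rear; the case spans x -95 to 115 mm. At x = -25 mm, a steel ring 120 mm across, top 75 mm up, with a tick every 30 deg (the front one red) and brass fittings to 71 mm from the axis.
- valve_hub (a point): Point on the blue dial's vertical axis, on the flat top of the black dial (94 mm across), 87 mm above the bench; does not turn. Across the dial's middle stands one straight upright blue fin, 86 mm long, 12 mm thick, 28 mm tall above this point, with a white line along the pointer half of its top.
- dial_pointer (a point): Pointer end of the blue fin (the end with the white line): 43 mm from the axis, at half the fin's height (101 mm above the bench); turns with the dial. The fin reaches equally far on the opposite side of the axis.
- spare_hub (a point): The other valve, same build and size but with a grey fin: point on its dial's axis at the dial's flat top, 87 mm above the bench.
- sparedial_pointer (a point): Pointer end of the grey fin, 43 mm from its axis; its angle varies. Not to be turned.
- vial1_mid (a point): Centre of a loose vial with blue cap, 23 mm across and 38 mm tall, standing on the rear of the target valve's case, 105 to 130 mm from the dial's axis.
- vial2_mid (a point): Centre of a like vial on the rear of the other valve's case.
- clearbottle_mid (a point): Centre of a loose clear bottle with blue cap, 70 mm across and 140 mm tall, on the bench beyond the valves.
- amberbottle_mid (a point): Centre of a loose amber bottle with black cap, 64 mm across and 120 mm tall, on the bench beyond the valves.

How it is judged:
By the outcome, as a careful person would: the job done as asked, in the order asked, and still so for the second after the job is handed in, with the robot touching nothing.
It also fails if it takes over 48 s, if anything falls off the work surface, if the arm or the gripper's body presses on something with over 40 N, if the wrist force passes 120 N, or if a joint passes its speed limit or range.

ROBOT

A 6-joint arm with a two-finger parallel gripper is mounted at the origin on the work surface. World frame = base frame: x ahead of the robot, y to its left, z up, the work surface at z = 0. Lengths are in m, angles in rad, forces in N, time in s.
With the tool pointing down it reaches from about 0.25 to 0.775 m from the base axis. Payload 4 kg.
Tool frame: the origin (TCP) lies midway between the tips of the shut fingers; the grasp point (between the pads) lies 19 mm behind it; z points along the fingers, y is the line along which they close (so a half turn about z gives the same grasp; the last joint's range is limited). The gripper opens to 94 mm and grips with 3 to 60 N. Pads are 16 mm wide; open, the fingers measure 119 mm over their backs; the gripper's body (75 mm by 177 mm) begins 78 mm behind the grasp point.
Start: joints at [-1.339, 0.087, 1.371, -0, 1.684, -0.103], TCP at [0.181, -0.519, 0.206] pointing down, gripper open.
Joint ranges: [-3.1, 3.1], [-0.76, 2.03], [0.27, 2.55], [-1.08, 4.22], [0.17, 2.65], [-2.57, 2.57]. Speed limits (rad/s): [2.79, 2.79, 3.14, 3.14, 3.14, 3.14].

INTERFACE

Orientations are given as [roll, pitch, yaw] about the fixed x, y, z axes, in that order (R = Rz(yaw) Ry(pitch) Rx(roll)).
In Python, from bench import sensors, eyes, job gives the robot as it stands.
- The arm moves only by the tool arm_command, never from a script. Its argument "series" is a list of rows, each a list of 7 numbers: the opening, from 0 (shut) to 1 (fully open), then the shift along the tool's x, y, z in cm, then the turn, a rotation vector about the tool's x, y, z in rad. In form: [[fingers, dx, dy, dz, wx, wy, wz], ...]. A call has 1 to 20 rows; each row shifts and turns the commanded pose from where the row before left it, along the tool's axes as they then stand; what a row does not reach is not made up. A row lasts 1/10 s, in which the tool goes at most 50 mm and 8.59 degrees, less where a joint would pass 70% of its speed; a pose out of reach is approached as far as the arm can. A call with a gripper value outside its range is refused whole. The fingers move at their own pace and stop on an object; the grip force is fixed at half the most. Time passes only in rows, so rows that do not move let the fingers close. It gives the time, the measured TCP pose, the force and the opening at its end, in the units of the state.
- sensors.get_obs(): the state, without advancing time (a new reading comes with each control period).
- eyes.snapshot(name): name is "scene" or "top"; returns the picture (384x512x3 uint8, blue, green, red); there is no depth.
- eyes.get_calibration(name): a dict with "mtx" (3x3 intrinsics, pixels), "R" (3x3) and "t" (3): a world point X has camera coordinates R X + t. Camera axes: x right, y down, z forward; pixel columns grow to the right and rows downward; lengths in m; the calibration is good to about 2 mm. A picture is of the moment at which its call begins. get_calibration takes no time and is no camera call.
- job.close_job(): hands the job in, once; it reports no verdict.
The state is a dict: "time": time; "joint_positions": joint angles; "qvel": joint speeds; "joint_torque": joint torques, N m; "tool_pos": TCP position; "ee_rot": TCP orientation; "wrist_force": force on the tool from outside, world axes, zero at the start; "wrist_torque": the same for the moment, N m; "width": finger opening in m.
Only numpy, scipy, OpenCV 4.12 (cv2) and the standard library are available. Lean on these libraries where they do the work, as an engineer would, in place of code of your own. Each camera call takes 0.05 s, during which the arm holds its last target. There are 200 camera calls.

## Working session

There is one attempt and no reset: what is moved stays moved. The work goes in short steps, Python scripts to look and compute and a tool call to move; the robot and the scene stay as the last step left them, time stands still between calls to the robot, and variables do not carry over. Pictures are saved under pics/ and viewed, on a budget of 10 in all, crops included, one or two more only if the job needs it, and the job is handed in when it is done.

Besides the shell and the picture viewer there is one more tool, called after "Request:" as name(argument=value, ...), one argument or row to a line, values as JSON. arm_command: Moves the arm, as the interface text tells. Its arguments: {"type":"object","properties":{"series":{"type":"array","items":{"type":"array","items":{"type":"number"}}}},"required":["series"]}

```bash
mkdir -p pics && python3 - <<'E'
from bench import sensors, eyes
import cv2, numpy as np
for n in("scene","top"):
    im=eyes.snapshot(n); cv2.imwrite(f"pics/{n}0.png",im); 
    c=eyes.get_calibration(n); print(n,c["mtx"].tolist(),c["R"].tolist(),c["t"].tolist())
o=sensors.get_obs(); print(o)
E
```

```text
scene [[392.92012359518674, 0.0, 260.55780685070135], [0.0, 392.92012359518674, 192.38387663824412], [0.0, 0.0, 1.0]] [[0.37246173315603864, 0.9280475250660755, -0.00022034775289203845], [0.4846397608873809, -0.19470734627270017, -0.8527680525643917], [-0.7914521839640233, 0.31751667755595947, -0.5222897662910913]] [-0.22784620912506495, -0.22106128155812174, 1.3579451938598242]
top [[484.25155522995715, 0.0, 255.9970420840992], [0.0, 484.25155522995715, 193.3055556529578], [0.0, 0.0, 1.0]] [[-0.008091205461290548, -0.9999593822493682, -0.00397067319798017], [-0.9855348997130585, 0.008646560465105002, -0.16925187868881844], [0.1692793367241094, 0.0025437852867840173, -0.9855648305995197]] [0.027508551296365688, 0.6257828091375598, 1.0627898238817317]
{'time': 0.1, 'joint_positions': array([-1.33910160e+00,  8.79078319e-02,  1.37207739e+00,  1.84804253e-05,
        1.68360333e+00, -1.03074036e-01]), 'qvel': array([-1.53244591e-03, -4.52961263e-04, -5.92217273e-03, -1.17847972e-03,
       -1.89064147e-03,  1.98017825e-05]), 'joint_torque': array([ 1.46011138e-03, -3.41253018e+01, -3.03301299e+01,  7.20018544e-02,
        3.04231653e-02, -1.01259366e-04]), 'tool_pos': array([ 0.18060592, -0.51898639,  0.20441966]), 'ee_rot': array([-3.13960924e+00, -2.23630561e-04,  3.34770607e-01]), 'wrist_force': array([-0.37714059, -0.34579475, -0.03177044]), 'wrist_torque': array([-0.02082321,  0.00087686,  0.01803029]), 'width': 0.09407837029734027}
```

View pics/scene0.png

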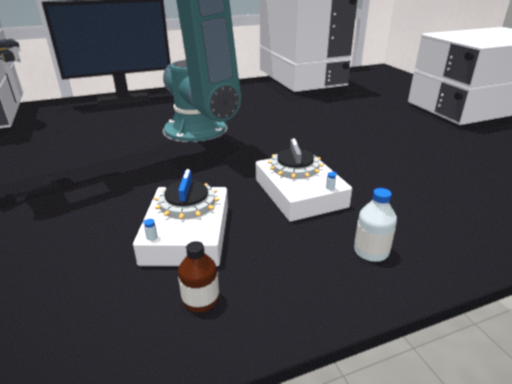

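View pics/top0.png

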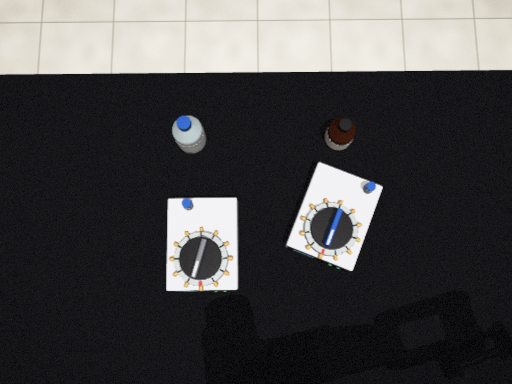

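The top view shows the blue-finned valve on the right, with its hub at about (332,228). The pointer end is at (328,243), next to the red mark at (321,257). The grey valve is on the left at about (201,258). The vials stand at (370,187) and (187,203), and the bottles are beyond the valves.

```bash
cat > h.py <<'E'
import cv2, numpy as np
from bench import sensors, eyes
def ray(n,uv,z):
    c=eyes.get_calibration(n); K,R,t=[np.array(c[k]) for k in("mtx","R","t")]
    C=-R.T@t; d=R.T@np.linalg.solve(K,[uv[0],uv[1],1]); return C+d*(z-C[2])/d[2]
def proj(n,X):
    c=eyes.get_calibration(n); K,R,t=[np.array(c[k]) for k in("mtx","R","t")]
    p=K@(R@np.array(X)+t); return p[:2]/p[2]
def blue(im,box):
    x0,y0,x1,y1=box; m=np.zeros(im.shape[:2],np.uint8)
    h=cv2.cvtColor(im,cv2.COLOR_BGR2HSV); s=cv2.inRange(h,(100,110,60),(130,255,255)); m[y0:y1,x0:x1]=s[y0:y1,x0:x1]; return m
def warp(im,n,c,z,half=.1,s=2500):
    "orthophoto of plane z about c: up=+x, right=-y"
    k=[(1,1),(1,-1),(-1,-1),(-1,1)]
    src=np.float32([proj(n,[c[0]+a*half,c[1]+b*half,z]) for a,b in k]); w=2*half*s
    dst=np.float32([[0,0],[w,0],[w,w],[0,w]])
    return cv2.warpPerspective(im,cv2.getPerspectiveTransform(src,dst),(int(w),int(w)),flags=cv2.INTER_CUBIC)
E
python3 - <<'E'
from h import *
im=cv2.imread("pics/top0.png"); sc=cv2.imread("pics/scene0.png")
g=cv2.cvtColor(im,cv2.COLOR_BGR2GRAY)
# case corners (top face z=.055)
m=np.zeros_like(g); m[155:280,280:390]=(g[155:280,280:390]>90)*255
cn=max(cv2.findContours(m,0,2)[0],key=cv2.contourArea); r=cv2.minAreaRect(cn)
P=np.array([ray("top",p,.055) for p in cv2.boxPoints(r)]); print("case",P.round(4).tolist(),np.linalg.norm(P-np.roll(P,1,0),axis=1).round(3))
mb=blue(im,(300,195,355,255)); 
mw=np.zeros_like(mb); 
# pointer ends estimate: blue + white line
print("blue px",cv2.countNonZero(mb)); ys,xs=np.nonzero(mb); print(cv2.minAreaRect(np.c_[xs,ys].astype(np.float32)))
c0=ray("top",(332,228),.087); print("hub guess",c0)
a=warp(im,"top",c0,.087,half=.08,s=2400); b=warp(sc,"scene",c0,.087,half=.08,s=2400)
cv2.imwrite("pics/o1.png",np.hstack([a,b]))
E
```

```text
case [[0.5006, -0.0401, 0.055], [0.7022, -0.1218, 0.055], [0.6396, -0.275, 0.055], [0.4417, -0.1894, 0.055]] [0.161 0.218 0.165 0.216]
blue px 204
((326.2821960449219, 235.32179260253906), (16.745620727539062, 59.383628845214844), 39.28940963745117)
hub guess [ 0.54109515 -0.14488568  0.087     ]
```

View pics/o1.png

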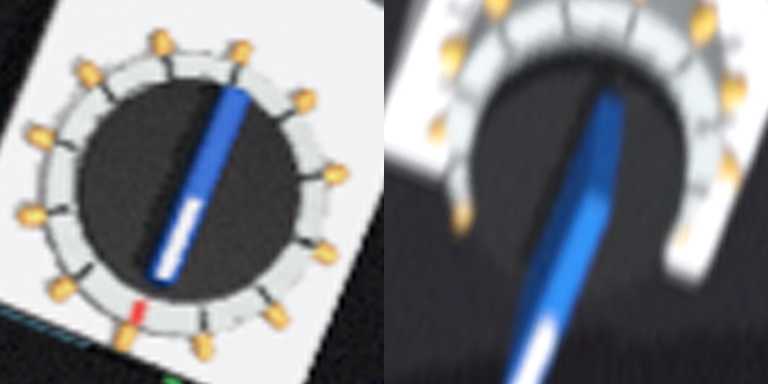

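The black dial comes out 93 mm across (94 given), with its centre at about (0.542, -0.144). The case outline predicts (0.541, -0.144), so the two agree. The pointer sits at a world angle of about 157°. My plan is to shut the fingers and put tool +x along the clockwise tangent (yaw 1.175). I'll then push behind the pointer half on a constant-twist arc.

Request:
arm_command(
  series=[
    [0,0,0,0,0,0,-0.14],
    [0,0,0,0,0,0,-0.14],
    [0,0,0,0,0,0,-0.14],
    [0,0,0,0,0,0,-0.14],
    [0,0,0,0,0,0,-0.14],
    [0,0,0,0,0,0,-0.14],
    [0,3.3,1.1,0,0,0,0],
    [0,3.3,1.1,0,0,0,0],
    [0,3.3,1.1,0,0,0,0],
    [0,3.3,1.1,0,0,0,0],
    [0,3.3,1.1,0,0,0,0],
    [0,3.3,1.1,0,0,0,0],
    [0,3.3,1.1,0,0,0,0],
    [0,3.3,1.1,0,0,0,0],
    [0,3.3,1.1,0,0,0,0],
    [0,3.3,1.1,0,0,0,0],
    [0,3.3,1.1,0,0,0,0],
    [0,3.3,1.1,0,0,0,0],
    [0,3.0,1.1,0,0,0,0],
    [0,0,0,0,0,0,0],
  ],
)

```text
time: 2.1
tool_pos: [0.4784, -0.1788, 0.2046]
ee_rot: [-3.14, -0.001, 1.18]
wrist_force: [-0.2, -1.3, -0.2]
width: 0.0005
```

```bash
cat >> h.py <<'E'
HUB=np.array([.5419,-.1441]); A0=np.radians(157.3)
def st(r=.031):
    o=sensors.get_obs(); p=o["tool_pos"]; y=o["ee_rot"][2]; d=p[:2]-HUB
    ex=np.array([np.cos(y),np.sin(y)]); ey=np.array([np.sin(y),-np.cos(y)])
    print("t",round(o["time"],2),"p",p.round(4),"rpy",o["ee_rot"].round(3),"F",o["wrist_force"].round(2),"w",round(o["width"],4),"j6",round(o["joint_positions"][5],3))
    print("tool-frame offset from hub x,y mm:",(d@ex*1e3).round(1),(d@ey*1e3).round(1),"tool turned deg",np.degrees(1.175-y).round(1))
E
python3 -c "
from h import *
st()"
```

```text
t 2.1 p [ 0.4784 -0.1788  0.2046] rpy [-3.14e+00 -1.00e-03  1.18e+00] F [-0.16 -1.28 -0.19] w 0.0005 j6 -0.078
tool-frame offset from hub x,y mm: -56.3 -45.5 tool turned deg -0.3
```

Request:
arm_command(
  series=[
    [0,1.5,0.7,0,0,0,0],
    [0,1.5,0.7,0,0,0,0],
    [0,0,0,2,0,0,0],
    [0,0,0,2,0,0,0],
    [0,0,0,2,0,0,0],
    [0,0,0,0,0,0,0],
    [0,0,0,0,0,0,0],
  ],
)

```text
time: 2.8
tool_pos: [0.5012, -0.1596, 0.1454]
ee_rot: [-3.141, 0.0, 1.174]
wrist_force: [-0.0, -0.4, -0.4]
width: 0.0002
```

```bash
python3 -c "
from h import *
st()
im=eyes.snapshot('top'); sc=eyes.snapshot('scene')
a=warp(im,'top',[*HUB],.115,half=.08,s=2400)
u,v=proj('scene',[*HUB,.1]).astype(int)
b=cv2.resize(sc[v-50:v+50,u-50:u+50],(384,384),interpolation=cv2.INTER_CUBIC)
cv2.imwrite('pics/o2.png',np.hstack([a,b]))"
```

```text
t 2.8 p [ 0.5012 -0.1596  0.1454] rpy [-3.141  0.     1.174] F [-0.03 -0.37 -0.38] w 0.0002 j6 -0.019
tool-frame offset from hub x,y mm: -30.0 -31.6 tool turned deg 0.0
```

View pics/o2.png

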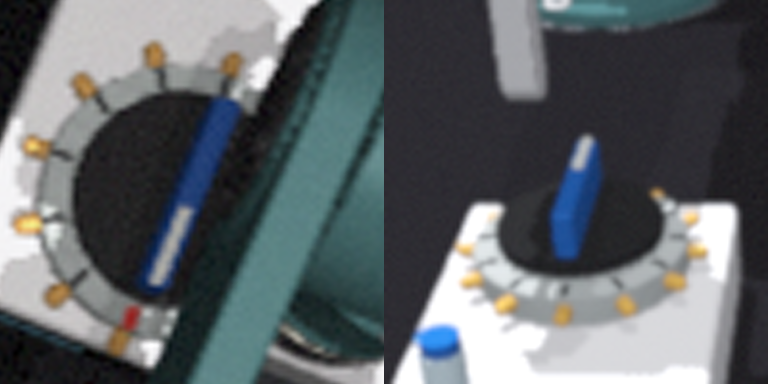

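The fin's centre measures about (190,194) in the rectified view, against (192,192) predicted, so the hub is good to about 1 mm. The scene view shows the shut finger on the correct side of the fin (behind the pointer half, -y), above it and clear. I'll go down beside the fin, then ease in.

Request:
arm_command(
  series=[
    [0,0,0,1.2,0,0,0],
    [0,0,0,1.2,0,0,0],
    [0,0,0,1.2,0,0,0],
    [0,0,0,1.1,0,0,0],
    [0,0.4,0,0,0,0,0],
    [0,0.4,0,0,0,0,0],
    [0,0.2,0,0,0,0,0],
    [0,0,0,0,0,0,0],
    [0,0,0,0,0,0,0],
  ],
)

```text
time: 3.8
tool_pos: [0.5057, -0.1502, 0.0991]
ee_rot: [3.14, 0.0, 1.175]
wrist_force: [0.7, 0.3, -0.6]
width: 0.0005
```

```bash
python3 -c "
from h import *
st()
sc=eyes.snapshot('scene')
u,v=proj('scene',[*HUB,.1]).astype(int)
cv2.imwrite('pics/o3.png',cv2.resize(sc[v-50:v+50,u-50:u+50],(500,500),interpolation=cv2.INTER_CUBIC))"
```

```text
t 3.8 p [ 0.5057 -0.1502  0.0991] rpy [3.14  0.    1.175] F [ 0.74  0.32 -0.6 ] w 0.0005 j6 -0.0
tool-frame offset from hub x,y mm: -19.5 -31.0 tool turned deg -0.0
```

View pics/o3.png

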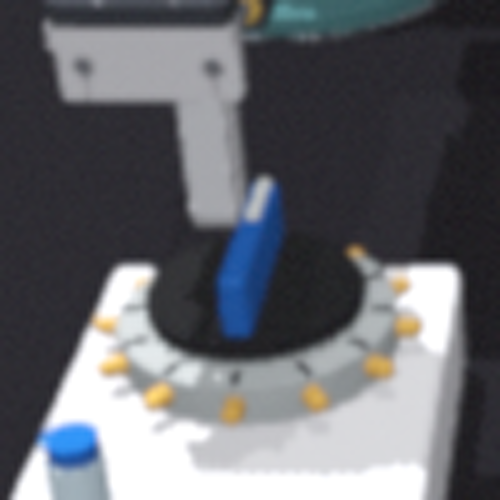

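The finger is right beside the pointer half, behind the fin, and not touching. I'll ease up to contact and make the first click.

Request:
arm_command(
  series=[
    [0,0.18,0,0,0,0,0],
    [0,0.18,0,0,0,0,0],
    [0,0.18,0,0,0,0,0],
    [0,0.164,-0.069,0,0,0,0.0524],
    [0,0.164,-0.069,0,0,0,0.0524],
    [0,0.164,-0.069,0,0,0,0.0524],
    [0,0.164,-0.069,0,0,0,0.0524],
    [0,0.164,-0.069,0,0,0,0.0524],
    [0,0.164,-0.069,0,0,0,0.0524],
    [0,0.164,-0.069,0,0,0,0.0524],
    [0,0,0,0,0,0,0],
    [0,0,0,0,0,0,0],
    [0,0,0,0,0,0,0],
  ],
)

```text
time: 5.15
tool_pos: [0.5093, -0.1329, 0.0985]
ee_rot: [3.142, -0.0, 0.809]
wrist_force: [0.5, -1.2, 0.0]
width: 0.0006
```

```bash
python3 -c "
from h import *
st()
sc=eyes.snapshot('scene')
u,v=proj('scene',[*HUB,.1]).astype(int)
cv2.imwrite('pics/o4.png',cv2.resize(sc[v-50:v+50,u-50:u+50],(500,500),interpolation=cv2.INTER_CUBIC))"
```

```text
t 5.15 p [ 0.5093 -0.1329  0.0985] rpy [ 3.142 -0.     0.809] F [ 0.54 -1.17  0.03] w 0.0006 j6 0.399
tool-frame offset from hub x,y mm: -14.4 -31.3 tool turned deg 21.0
```

View pics/o4.png

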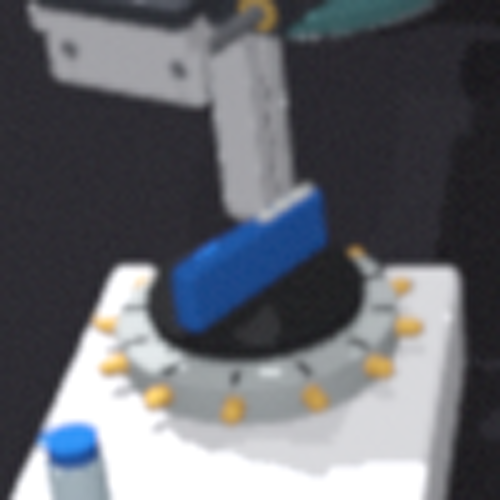

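The fin has snapped ahead of the finger into the first stop, with the finger at 21° and the force near zero. Tracking is accurate, so I'll continue through clicks two and three, to 81° of finger travel.

Request:
arm_command(
  series=[
    [0,0.164,-0.069,0,0,0,0.0524],
    [0,0.164,-0.069,0,0,0,0.0524],
    [0,0.164,-0.069,0,0,0,0.0524],
    [0,0.164,-0.069,0,0,0,0.0524],
    [0,0.164,-0.069,0,0,0,0.0524],
    [0,0.164,-0.069,0,0,0,0.0524],
    [0,0.164,-0.069,0,0,0,0.0524],
    [0,0.164,-0.069,0,0,0,0.0524],
    [0,0.164,-0.069,0,0,0,0.0524],
    [0,0.164,-0.069,0,0,0,0.0524],
    [0,0,0,0,0,0,0],
    [0,0,0,0,0,0,0],
  ],
)

```text
time: 6.4
tool_pos: [0.5192, -0.1184, 0.0985]
ee_rot: [3.141, 0.0, 0.285]
wrist_force: [0.4, 0.1, -0.9]
width: 0.0006
```

Request:
arm_command(
  series=[
    [0,0.164,-0.069,0,0,0,0.0524],
    [0,0.164,-0.069,0,0,0,0.0524],
    [0,0.164,-0.069,0,0,0,0.0524],
    [0,0.164,-0.069,0,0,0,0.0524],
    [0,0.164,-0.069,0,0,0,0.0524],
    [0,0.164,-0.069,0,0,0,0.0524],
    [0,0.164,-0.069,0,0,0,0.0524],
    [0,0.164,-0.069,0,0,0,0.0524],
    [0,0.164,-0.069,0,0,0,0.0524],
    [0,0.164,-0.069,0,0,0,0.0524],
    [0,0,0,0,0,0,0],
    [0,0,0,0,0,0,0],
  ],
)

```text
time: 7.6
tool_pos: [0.535, -0.1108, 0.0984]
ee_rot: [3.141, 0.0, -0.238]
wrist_force: [-0.7, -0.1, -0.3]
width: 0.0004
```

```bash
python3 -c "
from h import *
st()
im=eyes.snapshot('top'); sc=eyes.snapshot('scene')
a=warp(im,'top',[*HUB],.115,half=.08,s=2400)
u,v=proj('scene',[*HUB,.1]).astype(int)
b=cv2.resize(sc[v-50:v+50,u-50:u+50],(384,384),interpolation=cv2.INTER_CUBIC)
cv2.imwrite('pics/o5.png',np.hstack([a,b]))"
```

```text
t 7.6 p [ 0.535  -0.1108  0.0984] rpy [ 3.141  0.    -0.238] F [-0.68 -0.06 -0.29] w 0.0004 j6 1.501
tool-frame offset from hub x,y mm: -14.5 -30.7 tool turned deg 81.0
```

View pics/o5.png

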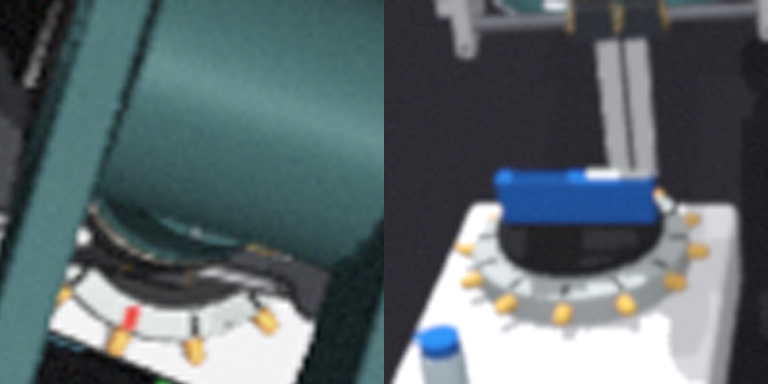

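The top view is hidden by the arm. In the scene view the fin is seen broadside at 90°, the third stop, with the finger behind it at 81° and no load. For the last click I'll use the same 30° arc that ended about 4° past each earlier snap point, then back off and lift.

Request:
arm_command(
  series=[
    [0,0.164,-0.069,0,0,0,0.0524],
    [0,0.164,-0.069,0,0,0,0.0524],
    [0,0.164,-0.069,0,0,0,0.0524],
    [0,0.164,-0.069,0,0,0,0.0524],
    [0,0.164,-0.069,0,0,0,0.0524],
    [0,0.164,-0.069,0,0,0,0.0524],
    [0,0.164,-0.069,0,0,0,0.0524],
    [0,0.164,-0.069,0,0,0,0.0524],
    [0,0.164,-0.069,0,0,0,0.0524],
    [0,0.164,-0.069,0,0,0,0.0524],
    [0,0,0,0,0,0,0],
    [0,0,0,0,0,0,0],
  ],
)

```text
time: 8.9
tool_pos: [0.5526, -0.1122, 0.0984]
ee_rot: [3.141, 0.0, -0.763]
wrist_force: [0.2, -0.6, -0.8]
width: 0.0004
```

```bash
python3 -c "
from h import *
st()
sc=eyes.snapshot('scene')
u,v=proj('scene',[*HUB,.1]).astype(int)
cv2.imwrite('pics/o6.png',cv2.resize(sc[v-50:v+50,u-50:u+50],(500,500),interpolation=cv2.INTER_CUBIC))"
```

```text
t 8.9 p [ 0.5526 -0.1122  0.0984] rpy [ 3.141  0.    -0.763] F [ 0.18 -0.64 -0.77] w 0.0004 j6 2.033
tool-frame offset from hub x,y mm: -14.3 -30.4 tool turned deg 111.0
```

View pics/o6.png

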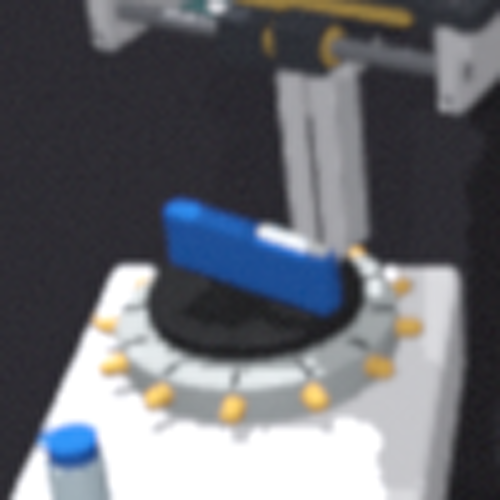

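The fin has snapped on to the fourth position and the finger is unloaded behind it. I'll back off, lift and move clear.

Request:
arm_command(
  series=[
    [0,-0.4,0,0,0,0,0],
    [0,-0.4,0,0,0,0,0],
    [0,-0.2,0,-1,0,0,0],
    [0,0,0,-2,0,0,0],
    [0,0,0,-3,0,0,0],
    [0,0,0,-3,0,0,0],
    [0,0,0,-3,0,0,0],
    [0,0,0,-3,0,0,0],
    [0,-3,0,0,0,0,0],
    [0,-3,0,0,0,0,0],
    [0,-3,0,0,0,0,0],
    [0,-3,0,0,0,0,0],
    [0,-3,0,0,0,0,0],
    [0,-3,0,0,0,0,0],
    [0,-2,0,0,0,0,0],
    [0,0,0,0,0,0,0],
    [0,0,0,0,0,0,0],
    [0,0,0,0,0,0,0],
  ],
)

```text
time: 10.75
tool_pos: [0.4016, 0.0326, 0.2487]
ee_rot: [-3.142, -0.001, -0.765]
wrist_force: [-0.0, -0.5, 0.5]
width: 0.0002
```

```bash
python3 -c "
from h import *
st()
im=eyes.snapshot('top'); sc=eyes.snapshot('scene')
a=warp(im,'top',[*HUB],.115,half=.08,s=2400)
cv2.imwrite('pics/o7.png',np.hstack([a,cv2.resize(im,(512,384))[:, :400]]))"
```

```text
t 10.75 p [0.4016 0.0326 0.2487] rpy [-3.142e+00 -1.000e-03 -7.650e-01] F [-0.01 -0.48  0.51] w 0.0002 j6 2.276
tool-frame offset from hub x,y mm: -223.6 -30.4 tool turned deg 111.1
```

View pics/o7.png

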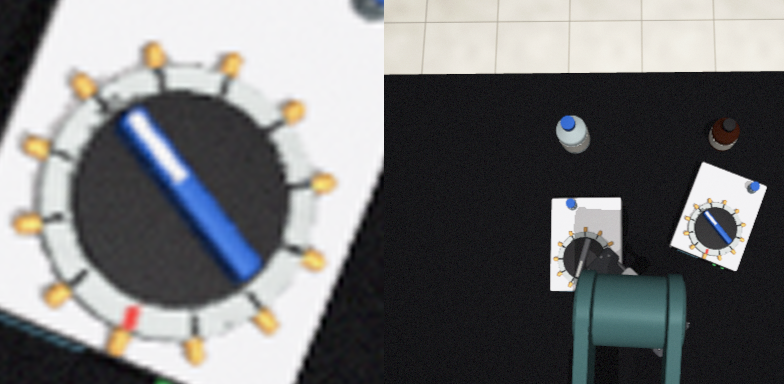

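The pointer now lies on the fourth tick clockwise from the red mark, at about (90,95) in the left panel. It measures about 122°, which is 120° within measuring error. The grey fin, vials and bottles are where they started, and the gripper is clear at 0.25 m height.

```bash
python3 -c "
from bench import job
print(job.close_job())"
```

```text
the job is handed in; nothing more can be done
None
```

The blue dial is four clicks clockwise from where it started and rests in that stop. The job was handed in at about 10.9 s of the 48 s.

I pushed the pointer half of the fin with the shut fingertips, following its arc through 111°. Pictures after the first, third and fourth clicks showed the fin ahead of the finger with almost no load. I did not check the second click by picture, only by force. The finger then backed off and lifted clear.

**Last checks:**
- **Dial:** the final top view shows the pointer on the fourth tick from the red mark. I measured about 122° against the nominal 120°, a difference within picture error.
- **Other objects:** the grey dial, vials and bottles looked unmoved by eye; I did not measure them. The gripper partly hid the grey valve in that last view.
- **Robot:** the tool was at 0.25 m height, and its force reading was under 1 N. Forces read between moves never went above about 1.3 N, but I did not record the peaks during the clicks.

No check failed.

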